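Sort two keyed mill collars on the test shaft

ROBOT

A 6-joint arm with a two-finger parallel gripper is mounted at the origin on the work surface. World frame = base frame: x ahead of the robot, y to its left, z up, the work surface at z = 0. Lengths are in mm, angles in rad, forces in N, time in s.
With the tool pointing down it reaches from about 300 to 775 mm from the base axis. Payload 14.6 kg.
Tool frame: the origin (TCP) lies between the finger pads; the fingertips stand 8 mm ahead of it and the grasp point (between the pads) lies 11 mm behind it; z points along the fingers, y is the direction in which the jaws open and shut (so a half turn about z gives the same grasp; the last joint's range is limited). The gripper opens to 94 mm and grips with 3 to 60 N. Pads are 16 mm wide; open, the fingers measure 119 mm over their backs; the gripper's body (75 mm by 177 mm) begins 78 mm behind the grasp point.
Start: joints at [-1.389, 0.3, 1.521, -0, 1.321, -0.067], TCP at [135.426, -533.056, 213.446] pointing down, gripper open.
Joint ranges: [-3.03, 3.03], [-0.79, 2.21], [0.23, 2.52], [-1.04, 4.18], [0, 3.07], [-2.55, 2.55]. Speed limits (rad/s): [2.22, 2.22, 2.57, 3.14, 3.14, 3.14].

INTERFACE

Orientations are given as [roll, pitch, yaw] about the fixed x, y, z axes, in that order (R = Rz(yaw) Ry(pitch) Rx(roll)).
In Python, from cell import manip gives the robot as it stands. The module is installed in compiled form; this text tells all that it offers.
- The arm moves only by the tool send_rows, never from a script. Its argument "series" is a list that holds one entry, the list of rows, each a list of 5 numbers: the opening, from 0 (shut) to 1 (fully open), then the shift along the tool's x, y, z in mm, then the turn about the tool's z in degrees. In form: [[[gripper, dx, dy, dz, roll], ...]]. A call has 1 to 10 rows; each row is the pose to reach, as a shift and turn from the pose commanded when the call began, along the tool's axes at that moment; what a row does not reach only later rows make up. A row lasts 1/10 s, in which the tool goes at most 50 mm and 8.59 degrees, less where a joint would pass 70% of its speed; a pose out of reach is approached as far as the arm can. A call with a gripper value outside its range is refused whole. The fingers move at their own pace and stop on an object; "newtons" is the grip in N (left out, the last holds). Time passes only in rows, so rows that repeat a pose let the fingers close. It gives the time, the measured TCP pose, the force and the opening at its end, in the units of the state.
- manip.read_state(): the state, without advancing time (a new reading comes with each control period).
- manip.camera(name): name is "side" or "top" or "wrist"; returns a dict with "img" (420x560x3 uint8, red, green, blue), "vfov" (degrees; the focal length in pixels is half the picture's height over the tangent of half this angle, whatever the lens; pixels are square), "cx", "cy" (the principal point, pixels), "pose" (4x4, takes a point from camera to world coordinates); the wrist camera has in their place "T_tool_cam" (4x4, takes a point from camera to tool coordinates, whose origin is the TCP and whose axes are the flange's). Camera axes: x right, y down, z forward; pixel columns grow to the right and rows downward; lengths in mm; the calibration is good to about 2 mm. A picture is of the moment at which its call begins: read the wrist's pose just before it. There is no depth.
- manip.sign_off(): hands the job in, once; it reports no verdict.
Trained networks look in a picture, given as the dict that the camera call returned (one of the last four; its "shot" number tells which), for a name from the list of things; names that differ only in an ending like _2 or _b are one class to them, and where a whole thing is asked for, a point or a joint stands for the part that bears it (a point fixed in the world has none). Each returns a list of dicts, best first, with "conf" (0 to 1); they miss things now and then, are a little off and sometimes report something else, mostly with a low value. They report only what shows in the picture. A call takes as long as a camera call. They do not tell look-alikes from the thing itself.
- manip.find_in(target, picture): "rect" ([left, top, width, height] in pixels, round what is visible of it).
- manip.silhouettes(target, picture): "pixels" (420x560 bool, what is visible of it) and "rect" ([left, top, width, height] in pixels, round what is visible of it).
The state is a dict: "clock": time; "joints": joint angles; "qd": joint speeds; "effort": joint torques, N m; "eef_pos": TCP position; "eef_rot": TCP orientation; "wrist_force": force on the tool from outside, world axes, zero at the start; "moment": the same for the moment, N m; "finger_gap": finger opening in mm.
Only numpy, scipy, OpenCV 4.12 (cv2) and the standard library are available. Lean on these libraries where they do the work, as an engineer would, in place of code of your own. Each camera call takes 0.05 s, during which the arm holds its last target. There are 200 camera calls.

TASK

Two steel drive collars for the mill have been mixed up on the bench. Put the one whose keyways match the two keys of the upright test shaft onto that shaft, keys in keyways and fully down on its round base, and lay the other collar flat in the half-open drawer. Lower both into place instead of dropping them, and let go of both.

Things in the scene. Friction and masses are not known exactly. Their poses are not given: they have to be found in the camera images.
- collar_a: The matching collar: plain steel ring lying flat, 64 mm outside diameter (grip it at any yaw), 32 mm high, 0.3 to 0.55 kg. Bore 34 mm with two OPPOSITE through keyways (one straight slot seen from above), each 18 mm wide, reaching 28 mm from the centre. Origin: centre of underside; z up; keyways along its +x and -x, so a half turn makes no difference.
- collar_b: The collar that does not match: plain steel ring lying flat, 64 mm outside diameter, 32 mm high, 0.3 to 0.55 kg, bore 34 mm, but its two 18 mm keyways stand AT A RIGHT ANGLE (an L seen from above), along its +x and +y; it cannot go down over the shaft's keys. Origin: centre of underside; z up.
- seat (a point): On the axis of the fixed upright test shaft, on top of its round grey base (110 mm diameter, 14 mm high); z up. Shaft 23 mm diameter, 62 mm tall above this point, top 16 mm a cone. Two keys along this point's +x and -x: 8 mm wide, out to 24 mm from the axis, 43 mm tall, rounded tops sloping up to the shaft. Play in a matching collar: 5 mm sideways, 10 degrees of yaw.
- drawer_spot (a point): On the inner floor of the steel drawer that stands out of a low grey unit towards the robot: mid-width, 65 mm behind the inside of its front, 12 mm above the bench. x into the unit (it slides out along -x, 6 N friction), z up. Inside 204 mm wide, open above for 65 mm each way along x; sides rise 41 mm, front 46 mm above this floor; unit's top 70 mm above the bench.
There are look-alikes about, which are no part of the job. Leave any blue or turquoise look-alike of the part that bears seat alone.

How it is judged (in metres and radians):
At the end, for the whole second after the job is handed in: The collar with opposite keyways is on the shaft: underside within 6 mm of the base, centre within 12 mm of the axis, keyways within 0.35 rad of the keys, tilt under 0.12 rad. The other lies in the drawer, underside within 8 mm of its floor, tilt under 0.17 rad. Both at rest (z of collar_a in the frame of seat between -0.004 and 0.006 m and horizontal distance between collar_a and seat below 0.012 m and angle between the x axis of collar_a and the x axis of seat, either way round below 0.35 rad and angle between collar_a's own z axis and vertical below 0.12 rad and linear speed of each of collar_a, collar_b below 0.02 m/s and x of collar_b in the frame of drawer_spot between -0.04 and 0.12 m and y of collar_b in the frame of drawer_spot between -0.08 and 0.08 m and z of collar_b in the frame of drawer_spot between -0.006 and 0.008 m and angle between collar_b's own z axis and vertical below 0.17 rad); the robot touches nothing.
It fails at once if collar_a is dropped: it falls free faster than 1.1 m/s (about 60 mm of fall) (linear speed of collar_a above 1.1 m/s and contact force between the fingers and collar_a below 0.1 N).
It fails at once if collar_b is dropped: it falls free faster than 1.1 m/s (about 60 mm of fall) (linear speed of collar_b above 1.1 m/s and contact force between the fingers and collar_b below 0.1 N).
It also fails if it takes over 58 s, if anything falls off the work surface, if the arm or the gripper's body presses on something with over 40 N, if the wrist force passes 120 N, or if a joint passes its speed limit or range.

## Working session

There is one attempt and no reset: what is moved stays moved. The work goes in short steps, Python scripts to look and compute and a tool call to move; the robot and the scene stay as the last step left them, time stands still between calls to the robot, and variables do not carry over. Pictures are saved under pics/ and viewed, about 8 in all and at most 12, crops included, and the job is handed in when it is done.

Besides the shell and the picture viewer there is one more tool, called after "Request:" as name(argument=value, ...), one argument or row to a line, values as JSON. send_rows: Moves the arm, as the interface text tells. Its arguments: {"type":"object","properties":{"series":{"type":"array"},"newtons":{"type":"number"}},"required":["series"]}

```bash
mkdir -p pics
cat > h.py <<'E'
import numpy as np, cv2
from cell import manip
from scipy.spatial.transform import Rotation as R
def toolT(s):
    T=np.eye(4); T[:3,:3]=R.from_euler('xyz',s['eef_rot']).as_matrix(); T[:3,3]=s['eef_pos']; return T
def shot(name):
    s=manip.read_state(); p=manip.camera(name)
    p['T']=toolT(s)@p['T_tool_cam'] if name=='wrist' else np.array(p['pose']); return p
def ray(p,u,v,z):
    f=p['img'].shape[0]/2/np.tan(np.radians(p['vfov'])/2)
    d=p['T'][:3,:3]@np.array([(u-p['cx'])/f,(v-p['cy'])/f,1]); o=p['T'][:3,3]
    return o+d*(z-o[2])/d[2]
def proj(p,X):
    f=p['img'].shape[0]/2/np.tan(np.radians(p['vfov'])/2)
    c=np.linalg.inv(p['T'])@np.append(X,1); return c[0]/c[2]*f+p['cx'],c[1]/c[2]*f+p['cy']
def save(p,n): cv2.imwrite('pics/'+n,p['img'][:,:,::-1])
E
python3 - <<'E'
from h import *
s=manip.read_state(); print({k:np.round(v,3) for k,v in s.items()})
ps=[]
for n in('top','side'):
    p=shot(n); ps.append(p); save(p,n+'.png')
    print(n,p['vfov'],p['cx'],p['cy'],np.round(p['T'],3).tolist())
    for t in('collar_a','seat','drawer_spot'):
        for r in manip.find_in(t,p):
            x,y,w,h=r['rect']; print(t,np.round(r['rect']),round(r['conf'],2),np.round(ray(p,x+w/2,y+h/2,20)))
E
```

```text
{'clock': np.float64(0.0), 'joints': array([-1.389,  0.3  ,  1.522,  0.   ,  1.321, -0.067]), 'qd': array([-0.   , -0.   ,  0.   , -0.   , -0.002, -0.   ]), 'effort': array([-3.0000e-03, -5.3181e+01, -3.5275e+01,  7.1000e-02,  2.4000e-02,
       -0.0000e+00]), 'eef_pos': array([ 135.375, -532.821,  212.889]), 'eef_rot': array([-3.14 , -0.   ,  0.249]), 'wrist_force': array([-0.354,  0.621, -0.276]), 'moment': array([-0.016, -0.08 , -0.028]), 'finger_gap': np.float64(93.573)}
top 49.9696624568344 283.54212000490963 214.78661403780967 [[-0.013, -0.997, 0.076, 381.867], [-0.999, 0.015, 0.035, -35.452], [-0.036, -0.075, -0.997, 1136.752], [0.0, 0.0, 0.0, 1.0]]
collar_a [179. 215.  28.  24.] 0.97 [438. 231.  20.]
collar_a [174. 135.  27.  34.] 0.73 [629. 245.  20.]
seat [386. 222.  50.  43.] 0.98 [ 391. -308.   20.]
seat [278. 190.  45.  42.] 0.78 [475. -39.  20.]
seat [394. 293.  45.  47.] 0.72 [ 215. -314.   20.]
drawer_spot [334. 134.  98.  74.] 0.61 [ 572. -246.   20.]
side 56.8918272778757 276.9872062943624 207.56878645959677 [[0.996, -0.071, 0.048, 428.969], [-0.085, -0.767, 0.636, -623.702], [-0.009, -0.638, -0.77, 797.133], [0.0, 0.0, 0.0, 1.0]]
collar_a [245. 144.  18.  24.] 0.82 [428. 220.  20.]
collar_a [309. 140.  23.  24.] 0.59 [623. 220.  20.]
seat [258. 208.  43.  36.] 0.78 [479. -43.  20.]
seat [223. 306.  53.  55.] 0.68 [ 393. -312.   20.]
seat [138. 317.  51.  52.] 0.67 [ 219. -315.   20.]
drawer_spot [290. 246.  93. 104.] 0.87 [ 584. -248.   20.]
```

```bash
ls pics
```

```text
side.png
top.png
```

View pics/top.png

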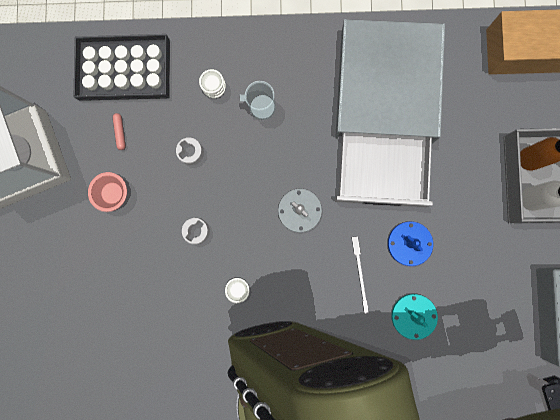

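View pics/side.png

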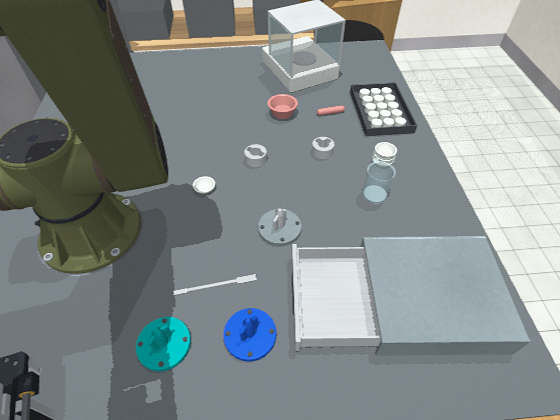

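The top picture shows these candidates:
- **Seats:** grey at (300,210), blue at (411,243) and turquoise at (415,317). The grey one fits the description.
- **Collars:** (189,150) looks like an L and (194,231) like a straight slot.

The side view agrees. I'll confirm with one enlarged crop.

Run:
```python
import cv2, numpy as np
i=cv2.imread('pics/top.png')
c=[cv2.resize(i[y-25:y+25,x-25:x+25],(260,260),interpolation=cv2.INTER_CUBIC) for x,y in((189,150),(194,231),(300,210))]
cv2.imwrite('pics/crop.png',np.hstack(c))
```

```text
(no output)
```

View pics/crop.png

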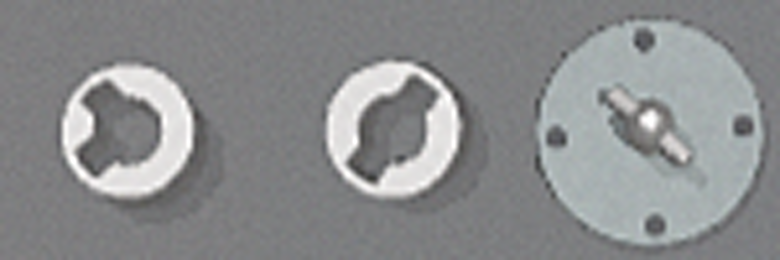

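The crop confirms it: the left collar (189,150) has an L, so it is collar_b. The middle one (194,231) has a straight slot, so it is collar_a. The grey shaft has its keys on a diagonal.

Next I'll measure the angles from the top view and work out the first moves.

```bash
cat >> h.py <<'E'
def go(target,yaw=None,cmd=None):
    "shift in tool axes from commanded (or measured) pose to world target; yaw = wanted tool yaw"
    s=manip.read_state(); c=np.array(cmd if cmd is not None else list(s['eef_pos'])+[s['eef_rot'][2]],float)
    D=np.array(target)-c[:3]; a=c[3]
    dx=np.cos(a)*D[0]+np.sin(a)*D[1]; dy=np.sin(a)*D[0]-np.cos(a)*D[1]
    r=0 if yaw is None else -np.degrees(yaw-a)
    print('rows dx dy dz roll',np.round([dx,dy,-D[2],r],1),'from',np.round(c,3))
E
python3 - <<'E'
from h import *
p=shot('top')
for t in('collar_a',):
    for r in manip.silhouettes(t,p):
        m=r['pixels'].astype(np.uint8); c,_=cv2.findContours(m,0,2); c=max(c,key=cv2.contourArea)
        (u,v),rad=cv2.minEnclosingCircle(c); print(t,round(r['conf'],2),u,v,rad,np.round(ray(p,u,v,32)))
for a,b in(((293,205),(307,217)),((287,198),(309,219))): pass
# seat: base circle centre from find_in, keys from crop pixels (scale 5.2)
k=[np.array([300-25+(x-520)/5.2,210-25+y/5.2]) for x,y in((607,95),(690,158))]
w=[ray(p,*q,50) for q in k]; print('keys',np.round(w),np.degrees(np.arctan2(*(w[1]-w[0])[[1,0]])))
print('base',ray(p,300.5,211,14))
k=[np.array([194-25+(x-260)/5.2,231-25+y/5.2]) for x,y in((420,85),(365,175))]
w=[ray(p,*q,32) for q in k]; print('slotA',np.degrees(np.arctan2(*(w[1]-w[0])[[1,0]])))
# drawer
for u,v in((340,199),(430,203),(345,135),(433,137)): print('drawer',np.round(ray(p,u,v,55)))
go([400,-150,250]); go([500,200,290],None,[400,-150,250,.249])
E
```

```text
collar_a 0.9 189.3867950439453 150.66981506347656 13.811295509338379 [631. 237.  32.]
collar_a 0.74 194.89285278320312 230.5 14.327054023742676 [430. 223.  32.]
collar_a 0.19 383.96875 170.5 57.16817092895508 [ 571. -245.   32.]
keys [[492. -17.  50.]
 [462. -56.  50.]] -128.22564358661143
base [475.97085598 -38.48839202  14.        ]
slotA 148.2459196960778
drawer [ 500. -134.   55.]
drawer [ 487. -347.   55.]
drawer [ 656. -149.   55.]
drawer [ 647. -360.   55.]
rows dx dy dz roll [ 350.8 -306.1  -36.6    0. ] from [ 1.35441e+02 -5.33050e+02  2.13413e+02  2.49000e-01]
rows dx dy dz roll [ 183.2 -314.6  -40.     0. ] from [ 4.00e+02 -1.50e+02  2.50e+02  2.49e-01]
```

Request:
send_rows(
  series=[
    [[1,50,-45,-10,0],[1,100,-90,-20,0],[1,150,-135,-30,0],[1,200,-180,-35,0],[1,250,-220,-37,0],[1,300,-265,-37,0],[1,350,-306,-37,0],[1,350,-306,-37,0]],
  ],
)

```text
clock: 1.3
eef_pos: [361.3, -203.2, 249.2]
eef_rot: [3.141, -0.001, 0.249]
wrist_force: [1.1, 0.2, -0.6]
finger_gap: 94.1
```

Request:
send_rows(
  series=[
    [[1,25,-43,-6,0],[1,50,-86,-12,0],[1,75,-129,-18,0],[1,100,-172,-24,0],[1,125,-215,-30,0],[1,150,-258,-36,0],[1,170,-290,-40,0],[1,183,-315,-40,0],[1,183,-315,-40,0],[1,183,-315,-40,0]],
  ],
)

```text
clock: 2.3
eef_pos: [460.2, 145.4, 288.6]
eef_rot: [3.141, 0.001, 0.25]
wrist_force: [0.7, 0.9, -0.1]
finger_gap: 93.9
```

Run:
```python
from h import *
s=manip.read_state(); print(s['clock'],s['eef_pos'],s['eef_rot'])
p=shot('wrist'); save(p,'w1.png'); np.save('w1T.npy',p['T'])
for r in manip.silhouettes('collar_a',p):
    c,_=cv2.findContours(r['pixels'].astype(np.uint8),0,2); c=max(c,key=cv2.contourArea)
    (u,v),rad=cv2.minEnclosingCircle(c); print(round(r['conf'],2),u,v,rad,r['rect'],np.round(ray(p,u,v,32)))
```

```text
2.3 [460.15847762 145.4040526  288.59028282] [3.14145277e+00 5.52970535e-04 2.49895042e-01]
0.62 213.5447540283203 180.59144592285156 26.163244247436523 [189.0, 151.2, 55.8, 58.8] [437. 226.  32.]
0.6 234.0 16.658536911010742 30.879005432128906 [203.1, 0.0, 61.1, 44.8] [630. 241.  32.]
```

View pics/w1.png

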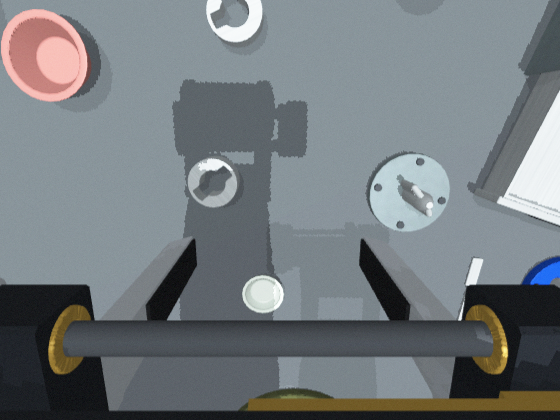

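The wrist view shows collar_a at (213,181), collar_b at (234,15), the grey shaft at (410,192) and a white dish at (263,293). I'll lower the camera over collar_a for a finer look.

Run:
```python
from h import *
p=shot('wrist'); Tc=p['T_tool_cam']; print(np.round(Tc,2).tolist(),p['vfov'],p['cx'],p['cy'])
# place TCP so collar A top (437,226,32) is on image centre with TCP z=190
s=manip.read_state(); q=dict(p); 
T=toolT(s); T[2,3]=190; q['T']=T@Tc; c=ray(q,280,210,32); print(c-T[:3,3])
t=np.array([437,226,0])-c+T[:3,3]; t[2]=190; print(t); go(t)
```

```text
[[-0.0, -0.97, -0.26, 75.23], [1.0, -0.0, -0.0, -0.79], [0.0, -0.26, 0.97, -171.51], [0.0, 0.0, 0.0, 1.0]] 64.2079459662977 277.58122212410797 206.8602493195557
[ -14.14391291   -5.19942013 -158.        ]
[451.14391291 231.19942013 190.        ]
rows dx dy dz roll [ 12.4 -86.3  99.    0. ] from [4.60262e+02 1.44448e+02 2.88973e+02 2.48000e-01]
```

Request:
send_rows(
  series=[
    [[1,4,-29,33,0],[1,8,-58,66,0],[1,12,-86,99,0],[1,12,-86,99,0],[1,12,-86,99,0]],
  ],
)

```text
clock: 2.95
eef_pos: [450.8, 231.1, 189.9]
eef_rot: [3.141, 0.001, 0.249]
wrist_force: [0.1, 0.1, 0.0]
finger_gap: 94.1
```

```bash
cat >> h.py <<'E'
def bird(p,c,z,half,px=4):
    "rectify the plane z around world c: image up=+x, left=+y, px per mm"
    g=np.float32([[c[0]+half,c[1]+half],[c[0]+half,c[1]-half],[c[0]-half,c[1]-half],[c[0]-half,c[1]+half]])
    src=np.float32([proj(p,[x,y,z]) for x,y in g]); n=2*half*px
    return cv2.warpPerspective(p['img'],cv2.getPerspectiveTransform(src,np.float32([[0,0],[n,0],[n,n],[0,n]])),(n,n))
E
python3 - <<'E'
from h import *
s=manip.read_state(); print(s['clock'],s['eef_pos'],s['eef_rot'])
p=shot('wrist')
for r in manip.silhouettes('collar_a',p):
    c,_=cv2.findContours(r['pixels'].astype(np.uint8),0,2); c=max(c,key=cv2.contourArea)
    (u,v),rad=cv2.minEnclosingCircle(c); print(round(r['conf'],2),u,v,rad,r['rect'],np.round(ray(p,u,v,32)),np.round(ray(p,u,v,20)))
b=bird(p,[437,226],32,50,5); cv2.circle(b,(250,250),160,(255,0,0),1)
for k in range(0,500,50): cv2.line(b,(k,0),(k,8),(0,255,0),1); cv2.line(b,(0,k),(8,k),(0,255,0),1)
cv2.imwrite('pics/bA.png',b[:,:,::-1])
E
```

```text
2.95 [450.83742676 231.09365635 189.93419965] [3.14136292e+00 5.31335216e-04 2.48769017e-01]
0.98 317.0 4.699999809265137 36.305606842041016 [279.7, 0.0, 75.0, 38.6] [626. 241.  32.] [629. 240.  20.]
0.6 277.5 208.69671630859375 32.780250549316406 [246.4, 171.3, 64.8, 71.9] [437. 229.  32.] [434. 228.  20.]
```

View pics/bA.png

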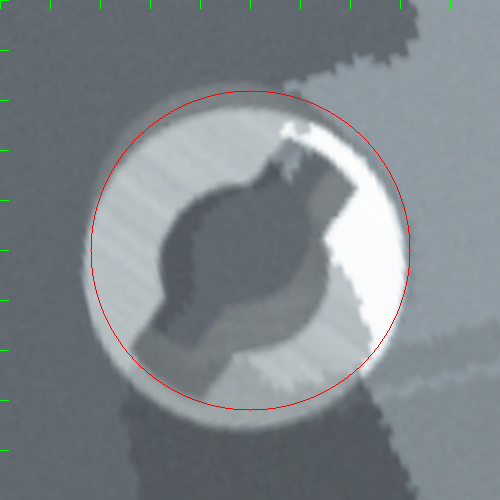

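The rectified view puts collar_a's top face at (246,267), which is world (433.6, 226.8). Its slot runs at about -35°. Now I'll work out the grasp.

Run:
```python
from h import *
go([433.6,226.8,11])
```

```text
rows dx dy dz roll [-18.4  -0.5 180.2   0. ] from [4.51545e+02 2.30819e+02 1.91189e+02 2.48000e-01]
```

Request:
send_rows(
  series=[
    [[1,-9,0,35,0],[1,-18,0,70,0],[1,-18,0,105,0],[1,-18,0,140,0],[1,-18,0,160,0],[1,-18,0,172,0],[1,-18,0,179,0],[1,-18,0,179,0]],
  ],
)

```text
clock: 3.85
eef_pos: [433.8, 227.0, 11.2]
eef_rot: [-3.142, -0.001, 0.248]
wrist_force: [0.3, -0.5, 0.5]
finger_gap: 93.9
```

Request:
send_rows(
  series=[
    [[0,0,0,0,0],[0,0,0,0,0],[0,0,0,0,0],[0,0,0,0,0],[0,0,0,0,0],[0,0,0,0,0],[0,0,0,0,0],[0,0,0,0,0]],
  ],
  newtons=40,
)

```text
clock: 4.65
eef_pos: [433.5, 227.2, 11.2]
eef_rot: [3.142, -0.0, 0.249]
wrist_force: [-0.0, -1.3, 5.6]
finger_gap: 64.3
```

collar_a is gripped (gap 64.3). I'll lift it and carry it to a spot beside the shaft where the wrist camera can see the keys, turning on the way.

Request:
send_rows(
  series=[
    [[0,0,0,-15,0],[0,0,0,-45,0],[0,0,0,-85,0],[0,0,0,-125,0],[0,0,0,-160,0],[0,0,0,-180,0],[0,0,0,-189,0],[0,0,0,-189,0]],
  ],
)

```text
clock: 5.45
eef_pos: [433.4, 227.3, 199.9]
eef_rot: [-3.141, -0.0, 0.249]
wrist_force: [0.2, 0.2, -5.5]
finger_gap: 64.1
```

Request:
send_rows(
  series=[
    [[0,-5,30,0,-8],[0,-10,65,0,-16],[0,-15,100,0,-24],[0,-20,135,0,-32],[0,-25,170,0,-40],[0,-30,205,0,-48],[0,-35,240,0,-56],[0,-40,275,0,-64],[0,-45,310,0,-72],[0,-50,340,0,-80]],
  ],
)

```text
clock: 6.45
eef_pos: [467.9, -116.1, 197.8]
eef_rot: [-3.139, -0.001, 1.65]
wrist_force: [1.8, -0.2, -5.6]
finger_gap: 64.1
```

Request:
send_rows(
  series=[
    [[0,-15,0,0,0],[0,-25,0,0,0],[0,-25,0,0,0],[0,-25,0,0,0]],
  ],
)

```text
clock: 6.85
eef_pos: [470.4, -138.7, 199.4]
eef_rot: [-3.141, -0.001, 1.644]
wrist_force: [-0.2, -0.1, -5.5]
finger_gap: 64.3
```

Run:
```python
from h import *
s=manip.read_state(); print(s['clock'],s['eef_pos'],s['eef_rot'])
p=shot('wrist'); save(p,'w2.png')
for r in manip.find_in('seat',p): print(np.round(r['rect']),r['conf'])
b=[bird(p,[476,-38],z,60,5) for z in(14,)]
i=cv2.imread('pics/w2.png')
cv2.imwrite('pics/seat.png',np.hstack([b[0][:,:,::-1][60:-60,:][:,100:500],]) if 0 else b[0][:,:,::-1])
q=dict(p); print('key-top apparent', [np.round(proj(p,[476,-38,z])) for z in(14,57,76)])
```

```text
6.85 [ 470.36116826 -138.68431981  199.40198513] [-3.14096623e+00 -5.83394537e-04  1.64379323e+00]
[ 12. 266.  80.  51.] 0.98
[239.  32. 109. 112.] 0.81
[189. 288.  43.  73.] 0.7
key-top apparent [array([289.,  93.]), array([291.,  90.]), array([292.,  88.])]
```

View pics/seat.png

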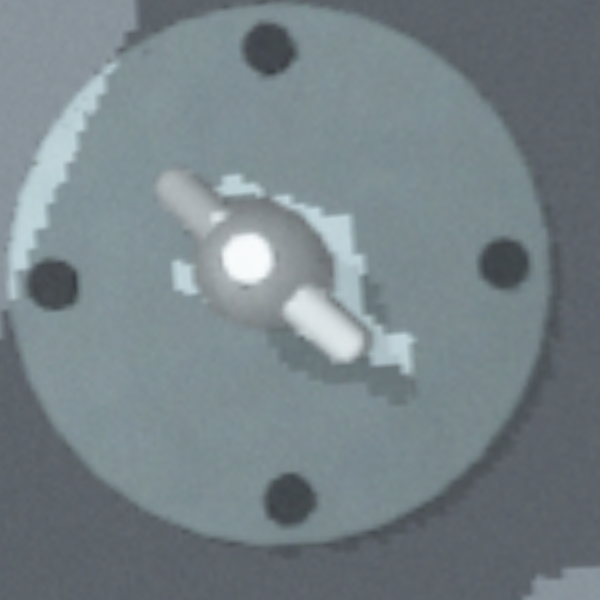

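The rectified seat view has its base centre at about (279,274), which is world (481, -34). The keys run from (165,182) to (350,350), about 48.5°. Next I'll check how the held collar sits in the fingers.

Run:
```python
from h import *
p=shot('wrist'); s=manip.read_state(); T=toolT(s); im=p['img'][:,:,::-1].copy()
a=np.linspace(0,2*np.pi,90)
for h,c in((21,(0,0,255)),(-11,(0,255,0))):
    for t in a:
        X=T@np.array([32*np.cos(t),32*np.sin(t),-h,1]); u,v=proj(p,X[:3])
        cv2.circle(im,(int(round(u)),int(round(v))),0,c,-1)
cv2.imwrite('pics/w2o.png',cv2.resize(im[160:420,140:420],None,fx=2.3,fy=2.3,interpolation=cv2.INTER_CUBIC))
```

```text
(no output)
```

View pics/w2o.png

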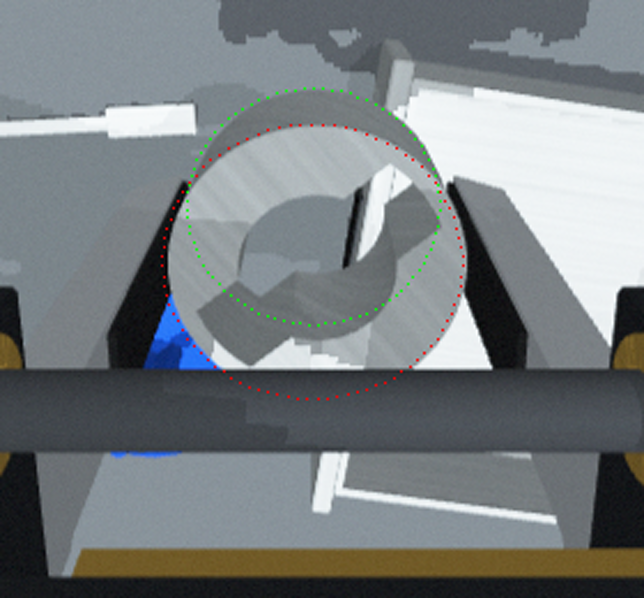

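The held collar matches the predicted outline to within about 1 mm. I'll get its slot angle from the slot corners in this view: (198,312), (250,365), (440,226) and (387,172).

Run:
```python
from h import *
p=shot('wrist'); s=manip.read_state(); z=s['eef_pos'][2]+21; print(s['eef_pos'],s['eef_rot'][2])
W=lambda x,y: ray(p,140+x/2.3,160+y/2.3,z)[:2]-s['eef_pos'][:2]
c=[W(*q) for q in((198,312),(250,365),(440,226),(387,172))]; print(np.round(c,1))
ang=lambda d: np.degrees(np.arctan2(d[1],d[0]))%180
print('axis',ang((c[2]+c[3])/2-(c[0]+c[1])/2),'edge',ang(W(240,282)-c[0]),ang(W(398,260)-c[2]), 'endperp',(ang(c[1]-c[0])+90)%180, 'diag',ang(c[2]-c[0]))
b=bird(p,s['eef_pos'],z,40,5); g=cv2.cvtColor(b,cv2.COLOR_RGB2GRAY); cv2.imwrite('pics/held.png',b[:,:,::-1])
go([481.3,-33.9,150],np.radians(97.7))
```

```text
[ 470.52033274 -138.76161207  199.87947241] 1.6455387767165766
[[-23.8 -12.3]
 [-11.8 -24.5]
 [ 26.3  11.7]
 [ 14.   22.8]]
axis 43.14240646928962 edge 41.865911087069065 46.39867722829186 endperp 44.41344910871669 diag 25.527075184459715
rows dx dy dz roll [103.8  18.6  49.9  -3.4] from [ 470.52  -138.762  199.879    1.646]
```

View pics/held.png

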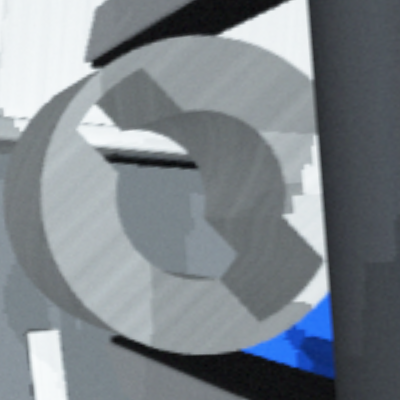

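The held slot is at about 44° with the tool yaw at 94.3°. The keys are at about 48.5°, so I'll turn -4.5° and move over the shaft.

Request:
send_rows(
  series=[
    [[0,26,5,0,-2],[0,52,10,0,-4.5],[0,78,15,15,-4.5],[0,100,18,30,-4.5],[0,103.5,18.5,50,-4.5],[0,103.5,18.5,75,-4.5],[0,103.5,18.5,95,-4.5],[0,103.5,18.5,103,-4.5],[0,103.5,18.5,103,-4.5]],
  ],
)

```text
clock: 7.95
eef_pos: [480.9, -34.6, 96.3]
eef_rot: [-3.14, -0.0, 1.724]
wrist_force: [-0.1, 0.2, -5.5]
finger_gap: 64.1
```

Run:
```python
from h import *
s=manip.read_state(); print(s['clock'],s['eef_pos'],s['eef_rot'],s['wrist_force'])
p=shot('wrist'); z=s['eef_pos'][2]+21
im=p['img'][:,:,::-1].copy()
cv2.imwrite('pics/on.png',cv2.resize(im[160:420,140:420],None,fx=2.3,fy=2.3,interpolation=cv2.INTER_CUBIC))
```

```text
7.95 [480.89902647 -34.64386875  96.32803648] [-3.14027537e+00 -4.73755420e-04  1.72377028e+00] [-0.10367338  0.18577959 -5.53873504]
```

View pics/on.png

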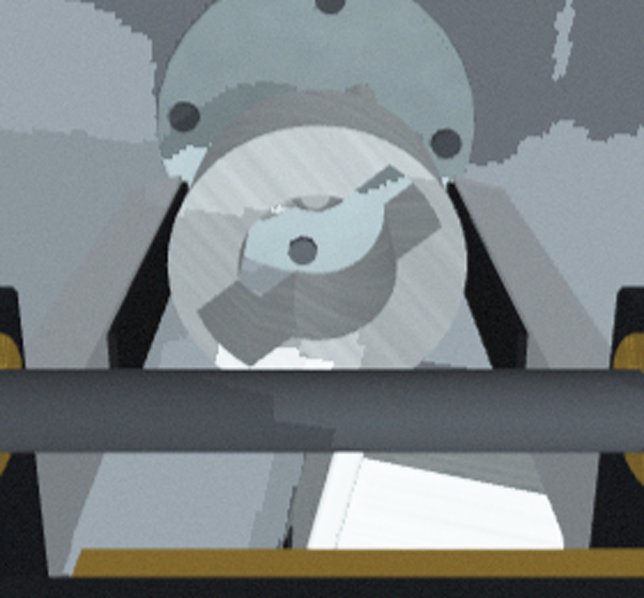

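The four base holes show at (330,2), (185,117), (446,144) and (303,250), so they give a second estimate of the shaft axis.

Run:
```python
from h import *
s=manip.read_state(); p=shot('wrist')
w=np.array([ray(p,140+x/2.3,160+y/2.3,14)[:2] for x,y in((330,1),(185,117),(303,250),(446,144))])
print(np.round(w,1),w.mean(0),(w[0]+w[2])/2,(w[1]+w[3])/2,s['eef_pos'])
```

```text
[[480.3   9.7]
 [437.3 -37.1]
 [484.6 -80. ]
 [527.7 -33. ]] [482.46534583 -35.08218778] [482.44225235 -35.13495405] [482.48843931 -35.02942151] [481.40554315 -34.80849549  97.24231865]
```

Request:
send_rows(
  series=[
    [[0,0,1,6,0],[0,0,1,12,0],[0,0,1,18,0],[0,0,1,24,0],[0,0,1,29,0],[0,0,1,33,0],[0,0,1,37,0],[0,0,1,40,0],[0,0,1,43,0],[0,0,1,43,0]],
  ],
)

```text
clock: 9.05
eef_pos: [482.1, -34.8, 53.5]
eef_rot: [-3.141, -0.0, 1.724]
wrist_force: [-0.5, -0.2, -5.6]
finger_gap: 63.9
```

No contact with the underside at about 42 mm, so the shaft is in the bore. Going down further.

Request:
send_rows(
  series=[
    [[0,0,0,5,0],[0,0,0,10,0],[0,0,0,14,0],[0,0,0,18,0],[0,0,0,21,0],[0,0,0,24,0],[0,0,0,26,0],[0,0,0,27.5,0],[0,0,0,28,0],[0,0,0,28,0]],
  ],
)

```text
clock: 10.05
eef_pos: [482.2, -34.8, 25.8]
eef_rot: [3.142, -0.0, 1.724]
wrist_force: [-0.1, 0.2, -5.0]
finger_gap: 64.0
```

Request:
send_rows(
  series=[
    [[0,0,0,0.8,0],[0,0,0,0.8,0],[1,0,0,0.8,0],[1,0,0,0.8,0],[1,0,0,0.8,0],[1,0,0,0.8,0],[1,0,0,0.8,0],[1,0,0,0.8,0]],
  ],
)

```text
clock: 10.85
eef_pos: [482.2, -34.8, 25.0]
eef_rot: [3.142, 0.0, 1.724]
wrist_force: [-0.8, 0.1, -0.6]
finger_gap: 93.6
```

Request:
send_rows(
  series=[
    [[1,0,0,-10,0],[1,0,0,-30,0],[1,0,0,-60,0],[1,0,0,-100,0],[1,0,0,-140,0],[1,0,0,-175,0],[1,0,0,-200,0],[1,0,0,-200,0]],
  ],
)

```text
clock: 11.65
eef_pos: [483.2, -34.9, 229.1]
eef_rot: [3.136, 0.002, 1.724]
wrist_force: [0.6, -0.4, -0.5]
finger_gap: 94.1
```

Run:
```python
from h import *
s=manip.read_state(); print(s['clock'],s['eef_pos'],s['eef_rot'])
p=shot('wrist'); b=bird(p,[482,-35],46,60,5)
cv2.circle(b,(300,300),160,(255,0,0),1); cv2.imwrite('pics/done_a.png',b[:,:,::-1])
go([550,225,190],0.25)
```

```text
11.65 [483.21049555 -34.92442666 229.08222766] [3.13562052e+00 1.81025310e-03 1.72363655e+00]
rows dx dy dz roll [246.6 106.2  36.8  84.4] from [482.571 -34.881 226.813   1.724]
```

View pics/done_a.png

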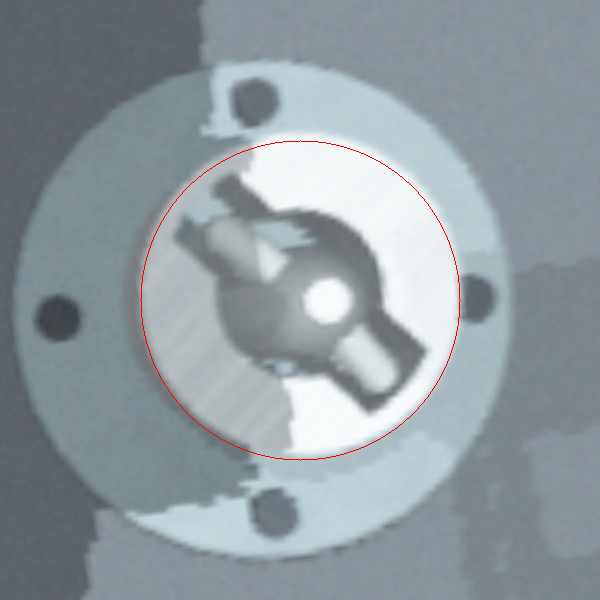

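collar_a is seated with its keys in the slot: the outline is on the axis and both keys show in the keyways. On to collar_b.

Request:
send_rows(
  series=[
    [[1,25,17,0,8.5],[1,50,34,0,17],[1,75,51,0,25.5],[1,100,68,0,34],[1,125,85,0,42.5],[1,150,102,10,51],[1,175,119,20,59.5],[1,200,136,30,68],[1,225,155,35,76.5],[1,251,173,35,85]],
  ],
)

```text
clock: 12.7
eef_pos: [614.7, 240.5, 187.7]
eef_rot: [3.141, 0.004, 0.234]
wrist_force: [0.4, 0.2, -0.1]
finger_gap: 94.0
```

Request:
send_rows(
  series=[
    [[1,0,0,0,8.5],[1,0,0,0,17],[1,0,0,0,17],[1,0,0,0,17]],
  ],
)

```text
clock: 13.1
eef_pos: [614.7, 239.4, 189.3]
eef_rot: [3.141, 0.001, -0.052]
wrist_force: [-0.4, -0.9, -0.3]
finger_gap: 94.3
```

Run:
```python
from h import *
s=manip.read_state(); print(s['clock'],s['eef_pos'],s['eef_rot'])
p=shot('wrist')
for r in manip.silhouettes('collar_b',p):
    c,_=cv2.findContours(r['pixels'].astype(np.uint8),0,2); c=max(c,key=cv2.contourArea)
    (u,v),rad=cv2.minEnclosingCircle(c); print(round(r['conf'],2),u,v,rad,r['rect'],np.round(ray(p,u,v,32)),np.round(ray(p,u,v,20)))
b=bird(p,[632,240],32,50,5); g=cv2.medianBlur(cv2.cvtColor(b,cv2.COLOR_RGB2GRAY),7)
h=cv2.HoughCircles(g,cv2.HOUGH_GRADIENT,2,20,param1=100,param2=40,minRadius=152,maxRadius=168)
if h is not None:
    for x,y,r in h[0][:3]: print('hough',x,y,r,632+(250-y)/5,240+(250-x)/5); 
    cv2.circle(b,(int(h[0][0][0]),int(h[0][0][1])),160,(255,0,0),1)
cv2.imwrite('pics/bB.png',b[:,:,::-1])
```

```text
13.1 [614.70579178 239.43062964 189.26384802] [ 3.14115316e+00  1.14471035e-03 -5.21408411e-02]
0.78 526.5 279.0 26.669370651245117 [500.3, 262.9, 57.1, 21.2] [508. -22.  32.] [502. -32.  20.]
0.76 274.3359375 172.546875 32.981475830078125 [240.1, 140.1, 68.1, 65.4] [638. 243.  32.] [636. 243.  20.]
hough 235.0 233.0 159.6 635.4 243.0
```

Request:
send_rows(
  series=[
    [[1,10,-2,35,0],[1,20.5,-4.4,70,0],[1,20.5,-4.4,105,0],[1,20.5,-4.4,140,0],[1,20.5,-4.4,160,0],[1,20.5,-4.4,172,0],[1,20.5,-4.4,178,0],[1,20.5,-4.4,178,0]],
  ],
)

```text
clock: 14.0
eef_pos: [635.8, 242.8, 12.1]
eef_rot: [-3.142, -0.0, -0.056]
wrist_force: [-1.1, 0.2, -0.2]
finger_gap: 94.0
```

Request:
send_rows(
  series=[
    [[0,0,0,0,0],[0,0,0,0,0],[0,0,0,0,0],[0,0,0,0,0],[0,0,0,0,0],[0,0,0,0,0],[0,0,0,0,0],[0,0,0,0,0]],
  ],
  newtons=40,
)

```text
clock: 14.8
eef_pos: [635.9, 242.6, 12.5]
eef_rot: [3.141, -0.0, -0.057]
wrist_force: [-1.2, -2.8, 5.4]
finger_gap: 63.6
```

Request:
send_rows(
  series=[
    [[0,0,0,-15,0],[0,0,0,-45,0],[0,0,0,-85,0],[0,0,0,-125,0],[0,0,0,-160,0],[0,0,0,-180,0],[0,0,0,-189,0],[0,0,0,-189,0]],
  ],
)

```text
clock: 15.6
eef_pos: [635.7, 243.0, 201.8]
eef_rot: [-3.141, -0.001, -0.056]
wrist_force: [0.3, -0.1, -6.5]
finger_gap: 63.8
```

collar_b is held. I'll carry it towards the drawer and look.

Request:
send_rows(
  series=[
    [[0,-6,25,-10,0],[0,-17,75,-20,0],[0,-28,123,-30,0],[0,-40,170,-38,0],[0,-50,220,-38,0],[0,-60,270,-38,0],[0,-72,320,-38,0],[0,-82,370,-38,0],[0,-93,420,-38,0],[0,-103,465,-38,0]],
  ],
)

```text
clock: 16.6
eef_pos: [506.1, -214.0, 237.4]
eef_rot: [-3.14, 0.002, -0.057]
wrist_force: [0.5, -0.3, -5.8]
finger_gap: 63.6
```

Request:
send_rows(
  series=[
    [[0,-3,12,0,0],[0,-6,25,0,0],[0,-6,25,0,0],[0,-6,25,0,0]],
  ],
)

```text
clock: 17.0
eef_pos: [500.3, -236.1, 238.5]
eef_rot: [-3.141, 0.001, -0.056]
wrist_force: [-0.2, -0.3, -5.6]
finger_gap: 63.7
```

Run:
```python
from h import *
s=manip.read_state(); print(s['clock'],s['eef_pos'],s['eef_rot'],s['finger_gap'])
p=shot('wrist'); b=bird(p,[560,-240],58,140,2)
for k in range(0,560,40): cv2.line(b,(k,0),(k,6),(0,255,0),1); cv2.line(b,(0,k),(6,k),(0,255,0),1)
cv2.imwrite('pics/drw.png',b[:,:,::-1])
```

```text
17.0 [ 500.28863166 -236.11437606  238.52032037] [-3.14091815e+00  6.61921739e-04 -5.57971252e-02] 63.67091559989656
```

View pics/drw.png

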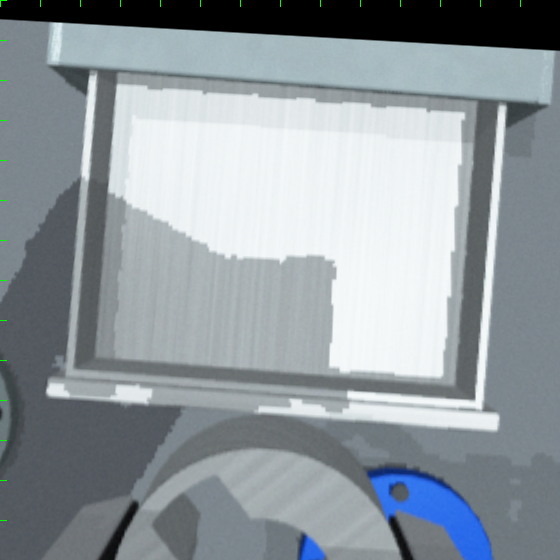

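The rectified drawer view shows the front's inside rim from (75,378) to (480,405), with the sides near (85,225) and (492,250). That gives a drawer_spot of about (569, -243) with the drawer at about -4°. Lowering collar_b there.

Request:
send_rows(
  series=[
    [[0,25,1,0,0],[0,50,2,0,0],[0,69,3,15,0],[0,69,3,50,0],[0,69,3,90,0],[0,69,3,125,0],[0,69,3,155,0],[0,69,3,175,0],[0,69,3,185,0],[0,69,3,185,0]],
  ],
)

```text
clock: 18.05
eef_pos: [568.6, -242.9, 53.0]
eef_rot: [-3.141, 0.002, -0.056]
wrist_force: [0.6, -0.0, -4.4]
finger_gap: 63.8
```

Request:
send_rows(
  series=[
    [[0,0,0,6,0],[0,0,0,12,0],[0,0,0,17,0],[0,0,0,21,0],[0,0,0,24,0],[0,0,0,26,0],[0,0,0,27,0],[0,0,0,27,0]],
  ],
)

```text
clock: 18.85
eef_pos: [568.7, -244.0, 27.0]
eef_rot: [-3.142, 0.0, -0.057]
wrist_force: [-0.6, -0.5, -5.3]
finger_gap: 63.7
```

Two or three millimetres remain.

Request:
send_rows(
  series=[
    [[0,0,0,1,0],[0,0,0,2,0],[0,0,0,2.5,0],[0,0,0,2.5,0]],
  ],
)

```text
clock: 19.25
eef_pos: [568.8, -244.0, 24.6]
eef_rot: [3.142, -0.0, -0.057]
wrist_force: [-0.3, 0.9, -4.5]
finger_gap: 64.0
```

Request:
send_rows(
  series=[
    [[0,0,0,0.5,0],[0,0,0,0.5,0],[1,0,0,0.5,0],[1,0,0,0.5,0],[1,0,0,0.5,0],[1,0,0,0.5,0],[1,0,0,0.5,0],[1,0,0,0.5,0]],
  ],
)

```text
clock: 20.05
eef_pos: [568.8, -244.0, 24.0]
eef_rot: [3.142, -0.0, -0.057]
wrist_force: [-0.4, -0.6, 0.4]
finger_gap: 94.3
```

Request:
send_rows(
  series=[
    [[1,0,0,-10,0],[1,0,0,-30,0],[1,0,0,-60,0],[1,0,0,-100,0],[1,0,0,-140,0],[1,0,0,-180,0],[1,-30,0,-220,0],[1,-60,0,-220,0],[1,-60,0,-220,0],[1,-60,0,-220,0]],
  ],
)

```text
clock: 21.05
eef_pos: [508.8, -240.7, 245.0]
eef_rot: [3.141, -0.001, -0.057]
wrist_force: [0.2, -0.2, -1.0]
finger_gap: 94.2
```

Run:
```python
from h import *
s=manip.read_state(); print(s['clock'],s['eef_pos'],s['wrist_force'])
p=shot('wrist'); q=shot('side')
for n,x in(('wrist',p),('side',q)):
    for r in manip.find_in('collar_b',x):
        X,Y,w,h=r['rect']; print(n,np.round(r['rect']),round(r['conf'],2),np.round(ray(x,X+w/2,Y+h/2,30)))
a=cv2.resize(p['img'],(400,300)); b=cv2.resize(q['img'][180:390,170:450],(400,300))
cv2.imwrite('pics/end.png',np.hstack([a,b])[:,:,::-1])
```

```text
21.05 [ 508.7682803  -240.67497054  244.9571705 ] [ 0.21453466 -0.23711513 -1.04360282]
wrist [ 77. 185.  68.  61.] 0.66 [483. -37.  30.]
wrist [248.  99.  62.  59.] 0.57 [ 573. -244.   30.]
side [268. 208.  22.  28.] 0.67 [477. -35.  30.]
side [312. 280.  31.  34.] 0.6 [ 563. -248.   30.]
```

View pics/end.png

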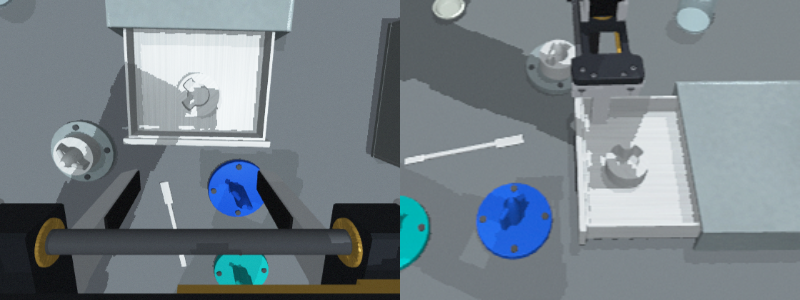

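In the final picture, collar_b lies flat in the drawer (about (200,92) in the wrist view, (625,165) in the side view). collar_a sits on the grey shaft (about (75,155) in the wrist view). The gripper is clear of everything, so I'm handing in.

```bash
python3 -c "
from cell import manip
print(manip.sign_off())"
```

```text
the job is handed in; nothing more can be done
None
```

Both collars are placed and released, and I handed the job in at about 21 s. No verdict is reported, so the checks below are my own.

- **collar_a (straight slot):** it went down onto the grey shaft with no measurable contact force until the base. I let go with its underside within about 1 mm of the base. The rectified wrist view then showed it centred to about 2 mm, with both keys in its slot.
- **collar_b (L-shaped keyways):** it was lowered to the drawer floor, about 12 mm above the bench, and released at about (569, -244). The last wrist and side pictures show it lying flat about mid-width, with the gripper clear.

**Disagreement between cameras:** the top camera put positions about 4 to 5 mm off the wrist camera. I used the wrist values, and two wrist views of the shaft agreed to within about 2 mm. No checks failed.

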